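# Call the lead and point out the stray brass bush and where it goes

## Robot

A 6-joint arm with a two-finger parallel gripper is mounted at the origin on the work surface. World frame = base frame: x ahead of the robot, y to its left, z up, the work surface at z = 0. Lengths are in m, angles in degrees, forces in N, time in s.
With the tool pointing down it reaches from about 0.375 to 0.975 m from the base axis. Payload 3.8 kg.
Tool frame: the origin (TCP) lies at the very end of the fingers, on their centre line; the grasp point (between the pads) lies 19 mm behind it; z points along the fingers, y is the direction in which the jaws open and shut (so a half turn about z gives the same grasp; the last joint's range is limited). The gripper opens to 85 mm and grips with 20 to 120 N. Pads are 22 mm wide; open, the fingers measure 114 mm over their backs; the gripper's body (76 mm by 85 mm) begins 54 mm behind the grasp point. The pads swing forward as they close: fully open they stand 13 mm farther back than shut.
Start: joints at [-68.52, 15.12, 91.902, -0, 72.978, -2.114], TCP at [0.27, -0.619, 0.231] pointing down, gripper open.
Joint ranges: [-150.88, 150.88], [-54.13, 125.18], [17.81, 147.31], [-75.09, 255.09], [0, 152.58], [-146.25, 146.25]. Speed limits (degrees/s): [147.25, 147.25, 180, 180, 180, 180].

## Interface

Orientations are given as a 3x3 rotation matrix whose columns are the frame's x, y, z axes.
In Python, from workcell import monitor, grab_frame, arm gives the robot as it stands.
- The arm moves only by the tool apply_moves, never from a script. Its argument "deltas" is a list of rows, each a list of 6 numbers: the shift along the tool's x, y, z in units of 40 mm (1.0 is 40 mm), then the turn, a rotation vector about the tool's x, y, z in degrees. A call has 1 to 5 rows; each row is the pose to reach, as a shift and turn from the pose commanded when the call began, along the tool's axes at that moment; what a row does not reach only later rows make up. A row lasts 1/12 s, in which the tool goes at most 41.7 mm and 7.16 degrees, less where a joint would pass 70% of its speed; a pose out of reach is approached as far as the arm can. A call with a gripper value outside its range is refused whole. "jaw" is the opening in per cent of the stroke, from 0 (shut) to 100 (fully open), set as the call begins (left out, the last holds). The fingers move at their own pace and stop on an object; the grip force is fixed at half the most. Time passes only in rows, so rows that repeat a pose let the fingers close. It gives the time, the measured TCP pose, the force and the opening at its end, in the units of the state.
- monitor.sense(): the state, without advancing time (a new reading comes with each control period).
- grab_frame(name): name is "scene" or "top" or "wrist"; returns a dict with "color" (384x512x3 uint8, red, green, blue), "vfov" (degrees; the focal length in pixels is half the picture's height over the tangent of half this angle, whatever the lens; pixels are square), "cx", "cy" (the principal point, pixels), "position" and "rotation" of the camera in the world; the wrist camera has in their place "tool_from_camera" (4x4, takes a point from camera to tool coordinates, whose origin is the TCP and whose axes are the flange's). Camera axes: x right, y down, z forward; pixel columns grow to the right and rows downward; lengths in m; the calibration is good to about 2 mm. A picture is of the moment at which its call begins: read the wrist's pose just before it. There is no depth.
- arm.hand_in(): hands the job in, once; it reports no verdict.
The state is a dict: "time": time; "joint_pos": joint angles; "joint_vel": joint speeds; "tau": joint torques, N m; "eef_pos": TCP position; "eef_rot": TCP orientation; "wrist_force": force on the tool from outside, world axes, zero at the start; "moment": the same for the moment, N m; "opening": finger opening in m.
Only numpy, scipy, OpenCV 4.12 (cv2) and the standard library are available. Lean on these libraries where they do the work, as an engineer would, in place of code of your own. Each camera call takes 0.05 s, during which the arm holds its last target.

## Task

A brass bush has got in among the steel ones in the white inspection rack: press the amber button of the call box all the way in to call the line lead, then point at the brass bush, holding the fingertips about two centimetres straight above it for about two seconds. Then point at the blue reject basket, where it has to go, with the fingertips over the middle of the basket about three centimetres above its rim, and finish while still pointing there. Do not point at the steel bushes or the green basket on the way, and apart from pressing the amber button touch nothing and leave everything where it is: this is for the lead to sort out.

Things in the scene. Friction and masses are not known exactly. Their poses are not given: they have to be found in the camera images.
- brass_bush_top (a point): The stray brass (yellow metal) flanged bush, the only brass piece on the bench, standing in one of the five nests of the rack among four steel ones 52 mm apart, centre to centre. Flange on top 34 mm across and 5 mm thick, 24 mm body below, 40 mm tall, 14 mm bore. Point: centre of its top face, 54 mm above the bench (z up). It is loose in its nest. Any nest may hold it. Come down on it from above with the fingers shut and pointing down.
- steel_bush_1_top (a point): One of the four brushed-steel flanged bushes standing in the white rack, same shape and size as the brass one (34 mm flange on top, 40 mm tall). Point: centre of its top face, 54 mm above the bench. Not to be touched or pointed at: do not let the fingertips travel low (less than about 5 cm) over it.
- steel_bush_2_top (a point): One of the four brushed-steel flanged bushes standing in the white rack, same shape and size as the brass one (34 mm flange on top, 40 mm tall). Point: centre of its top face, 54 mm above the bench. Not to be touched or pointed at: do not let the fingertips travel low (less than about 5 cm) over it.
- steel_bush_3_top (a point): One of the four brushed-steel flanged bushes standing in the white rack, same shape and size as the brass one (34 mm flange on top, 40 mm tall). Point: centre of its top face, 54 mm above the bench. Not to be touched or pointed at: do not let the fingertips travel low (less than about 5 cm) over it.
- steel_bush_4_top (a point): One of the four brushed-steel flanged bushes standing in the white rack, same shape and size as the brass one (34 mm flange on top, 40 mm tall). Point: centre of its top face, 54 mm above the bench. Not to be touched or pointed at: do not let the fingertips travel low (less than about 5 cm) over it.
- rack: White plastic inspection rack, a fixed block 66 x 272 x 24 mm with five round nests 10 mm deep in a row along its long side (its y axis), 52 mm pitch, the middle one at its centre. Origin: centre of its underside, on the bench.
- blue_basket_mouth (a point): The blue open-work plastic reject basket, 150 x 210 x 75 mm, 4 mm walls, loose on the bench, one steel bush standing in it (its top 44 mm above the bench). Point: centre of its mouth at rim height, 75 mm above the bench (z up). It stands beyond the rack, either left or right of the green one.
- green_basket_mouth (a point): The green basket for passed parts, same make and size as the blue one, two steel bushes standing in it. Point: centre of its mouth at rim height, 75 mm above the bench. Not to be touched or pointed at: do not let the fingertips travel low (less than about 7 cm above its rim) over its middle.
- amber_button (a joint): Amber (orange) push button of the call box, the call for help, the one farther from the robot. Reads 0 out, 0.006 m fully in; about 1.5 N starts it and about 5 N holds it fully in; a spring brings it back.
- amber_button_top (a point): Centre of the top face of the amber button, 28 mm across, 66 mm above the bench when out; it moves straight down when pressed.
- green_button (a joint): Green push button on the same box (batch passed), nearer the robot, same size and spring, its centre 46 mm from the amber one's. Reads 0 out, 0.006 m fully in. Not to be pressed.
- call_box: Call box fixed to the bench, grey and white enclosure 124 x 74 mm, lid 56 mm above the bench, with the amber and green buttons on its lid 23 mm either side of its middle along its long (x) axis, amber at +x. Origin: centre of its underside. It stands at the far left or far right of the work.
- balance: Compact grey balance 124 x 76 x 22 mm with a steel pan, fixed, on the side opposite the call box. Bystander. Origin: centre of its underside.
- beaker: Empty clear glass beaker 68 mm across, 90 mm tall, standing. Bystander. Origin: centre of its underside.
- bottle: White plastic bottle with blue cap, 60 mm across, 150 mm tall, standing. Bystander. Origin: centre of its underside.
- torch: Grey and black hand torch lying down, 158 mm long, 34 mm across. Bystander. Origin: under its middle, x axis along it.
- caliper: Digital caliper lying flat, 235 mm long, 16 mm high. Bystander. Origin: under the middle of its beam, x axis along it.
- passed_bush_1: Steel bush standing in the green basket. Bystander. Origin: centre of its underside.
- passed_bush_2: Steel bush standing in the green basket. Bystander. Origin: centre of its underside.
- reject_bush: Steel bush standing in the blue basket. Bystander. Origin: centre of its underside.
Things that resemble listed ones, but are neither listed nor needed, are in the scene too. Leave any purple look-alike of the call_box alone. Leave any red look-alike of the part that bears brass_bush_top alone.

How it is judged:
By the outcome, as a careful person would: the job done as asked, in the order asked, and still so for the second after the job is handed in, with the robot touching nothing.
It also fails if it takes over 48 s, if anything falls off the work surface, if the arm or the gripper's body presses on something with over 40 N, if the wrist force passes 120 N, or if a joint passes its speed limit or range.

## Working session

There is one attempt and no reset: what is moved stays moved. The work goes in short steps, Python scripts to look and compute and a tool call to move; the robot and the scene stay as the last step left them, time stands still between calls to the robot, and variables do not carry over. Pictures are saved under pics/ and viewed, and the job is handed in when it is done.

Besides the shell and the picture viewer there is one more tool, called as name(argument=value, ...) on one line, values as JSON. apply_moves: Moves the arm, as the interface text tells. Its arguments: {"type":"object","properties":{"deltas":{"type":"array","items":{"type":"array","items":{"type":"number"}}},"jaw":{"type":"number"}},"required":["deltas"]}

```bash
mkdir -p pics; ls; cat > h.py <<'E'
import numpy as np, cv2
from workcell import monitor, grab_frame, arm
def info(f): return {k:(np.round(v,4).tolist() if not np.isscalar(v) else v) for k,v in f.items() if k!='color'}
def ray(c,u,v,z):
    f=192/np.tan(np.radians(c['vfov']/2)); d=np.array(c['rotation'])@np.array([(u-c['cx'])/f,(v-c['cy'])/f,1])
    p=np.array(c['position']); return p+d*(z-p[2])/d[2]
def proj(c,P):
    f=192/np.tan(np.radians(c['vfov']/2)); q=np.array(c['rotation']).T@(np.array(P)-np.array(c['position']))
    return c['cx']+f*q[0]/q[2], c['cy']+f*q[1]/q[2]
E
python3 - <<'E'
from h import *
import pickle
for n in ['scene','top']:
    f=grab_frame(n); print(n,info(f)); pickle.dump(f,open(n+'.pkl','wb'))
    cv2.imwrite(f'pics/{n}0.png',cv2.resize(f['color'][:,:,::-1],(800,600),interpolation=cv2.INTER_CUBIC))
s=monitor.sense();print(s)
E
```

```text
pics
scene {'vfov': 42.54094989074618, 'cx': 255.80008790459007, 'cy': 189.17334809450435, 'position': [1.245, -0.5979, 0.9443], 'rotation': [[0.5907, 0.547, -0.5932], [0.8069, -0.3973, 0.437], [0.0033, -0.7368, -0.6761]]}
top {'vfov': 53.420604186163516, 'cx': 249.39513504031797, 'cy': 189.93048334557457, 'position': [0.292, -0.0051, 1.1564], 'rotation': [[0.0295, -0.9849, 0.1707], [-0.9992, -0.0337, -0.0216], [0.0271, -0.1699, -0.9851]]}
{'time': 0.1, 'joint_pos': array([-6.85184302e+01,  1.51670943e+01,  9.19748493e+01, -1.08471157e-03,
        7.29786946e+01, -2.11447953e+00]), 'joint_vel': array([ 0.07130013, -0.11437666, -0.19489929, -0.05254529,  0.06037423,
        0.02573555]), 'tau': array([ 3.46962688e-04, -5.16706181e+01, -3.68589377e+01, -1.04633764e-04,
        6.31818824e-03,  6.31795629e-06]), 'eef_pos': array([ 0.26993342, -0.61793478,  0.23004667]), 'eef_rot': array([[ 9.16388130e-01,  4.00290113e-01, -7.87895360e-04],
       [ 4.00290884e-01, -9.16386051e-01,  1.95264413e-03],
       [ 5.96078205e-05, -2.10476723e-03, -9.99997783e-01]]), 'wrist_force': array([-0.33485782,  0.35594981,  0.2667687 ]), 'moment': array([ 0.0274251 ,  0.02329481, -0.00738646]), 'opening': 0.08522752951578573}
```

View pics/scene0.png

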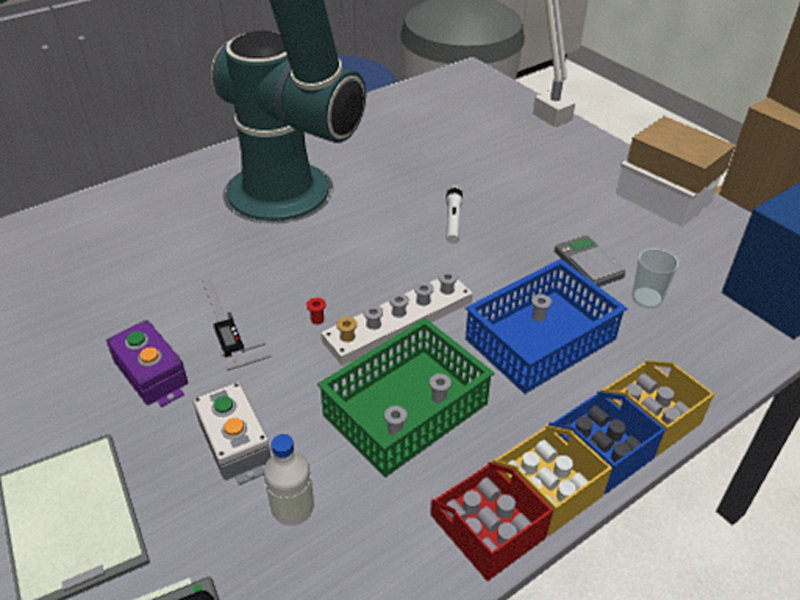

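View pics/top0.png

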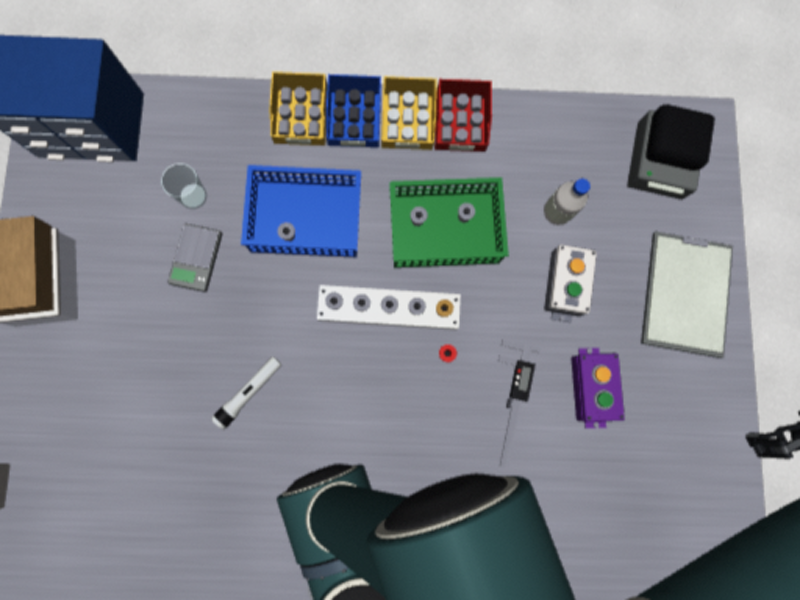

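The brass bush is in the right-end nest, at about (445,308) in the top view ×1.5625. Amber on the grey and white box is at (577,267), the blue basket is centred near (302,210), and the purple and red look-alikes are nearer the robot. Next I'll enlarge these areas for exact pixels.

```bash
python3 - <<'E'
from h import *
import pickle
f=pickle.load(open('top.pkl','rb')); g=pickle.load(open('scene.pkl','rb'))
def crop(f,x0,y0,w,h,s): return cv2.resize(f['color'][y0:y0+h,x0:x0+w,::-1],None,fx=s,fy=s,interpolation=cv2.INTER_CUBIC)
cv2.imwrite('pics/c1.png',crop(f,200,150,200,80,4))   # rack & box
cv2.imwrite('pics/c2.png',crop(f,145,95,190,85,4))    # baskets
cv2.imwrite('pics/c3.png',crop(g,120,160,180,140,4))
cv2.imwrite('pics/c4.png',crop(g,280,150,130,110,5))
for u,v,z,n in [(577,267,.066,'amber'),(574,290,.066,'green'),(445,308,.054,'brass'),(302,210,.075,'bluemid')]:
    print(n,ray(f,u/1.5625,v/1.5625,z))
for u,v,z,n in [(233.5,427,.066,'amber'),(223,404,.066,'green'),(347,324,.054,'brass')]:
    print(n,ray(g,u/1.5625,v/1.5625,z))
E
```

```text
amber [ 0.55011768 -0.38114621  0.066     ]
green [ 0.5056791  -0.37439374  0.066     ]
brass [ 0.46523183 -0.13365901  0.054     ]
bluemid [0.63931734 0.14094918 0.075     ]
amber [ 0.55842117 -0.38418878  0.066     ]
green [ 0.5116884 -0.3772064  0.066    ]
brass [ 0.46868818 -0.13317667  0.054     ]
```

View pics/c1.png

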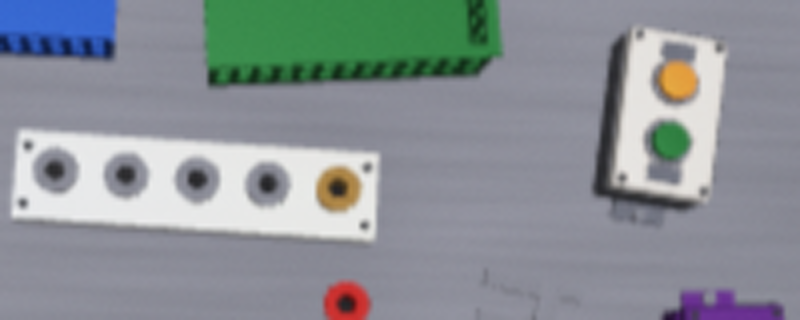

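View pics/c2.png

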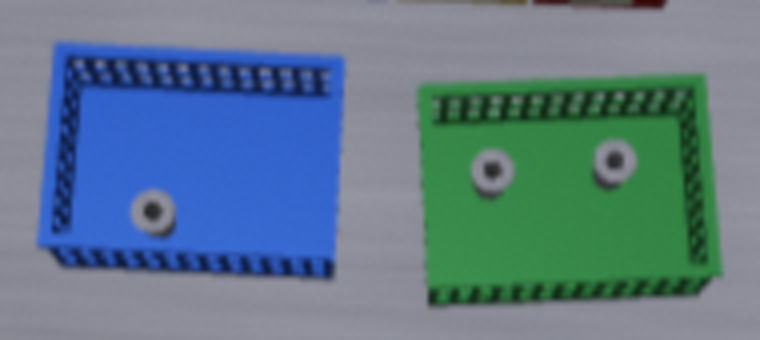

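View pics/c3.png

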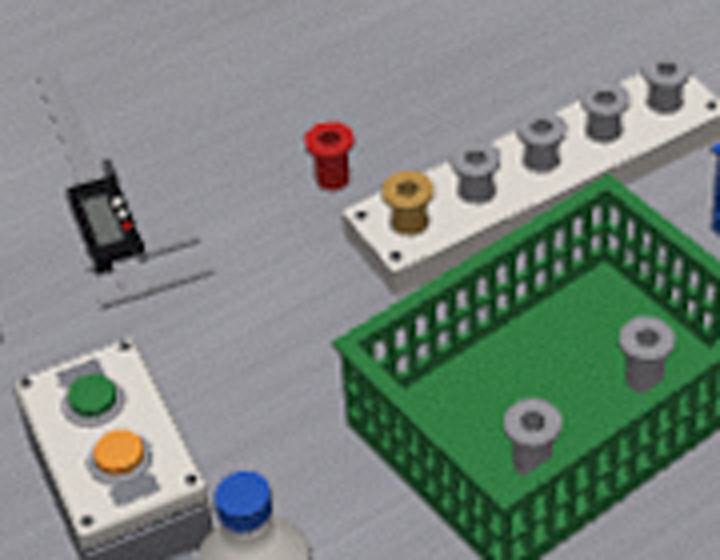

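View pics/c4.png

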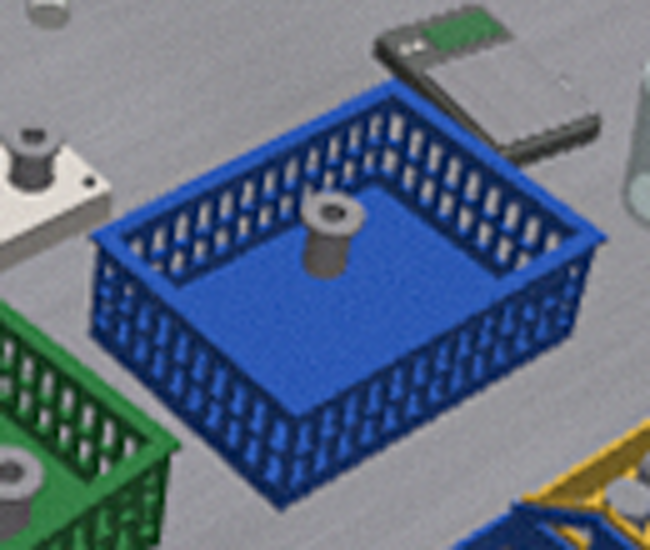

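```bash
python3 - <<'E'
from h import *
import pickle
f=pickle.load(open('top.pkl','rb')); g=pickle.load(open('scene.pkl','rb'))
def P(c,x0,y0,s,u,v,z): return ray(c,x0+(u+.5)/s-.5,y0+(v+.5)/s-.5,z)
T1=lambda u,v,z:P(f,200,150,4,u,v,z);T2=lambda u,v,z:P(f,145,95,4,u,v,z)
S3=lambda u,v,z:P(g,120,160,4,u,v,z);S4=lambda u,v,z:P(g,280,150,5,u,v,z)
for n,a,b,z in [('amber',(678,79),(119,449),.066),('green',(671,139),(92,393),.066),('brass',(339,187),(408,187),.054),('s4',(268,184),(477,160),.054),('s1',(56,169),(667,70),.054)]:
    print(n,T1(*a,z).round(4),S3(*b,z).round(4))
t=[T2(*p,.075) for p in [(55,43),(343,57),(334,258),(38,245)]]; s=[S4(*p,.075) for p in [(392,80),(605,238),(290,415),(95,238)]]
print(np.round(t,4),np.mean(t,0)); print(np.round(s,4),np.mean(s,0))
for n,p in [('top',f),('scene',g)]:print(n)
# rack/baskets green
gt=[T2(*p,.075) for p in [(420,88),(704,76),(720,275),(430,290)]]; print(np.round(gt,4),np.mean(gt,0))
E
```

```text
amber [ 0.5547 -0.3808  0.066 ] [ 0.5548 -0.3825  0.066 ]
green [ 0.5093 -0.3745  0.066 ] [ 0.5097 -0.3765  0.066 ]
brass [ 0.4674 -0.1324  0.054 ] [ 0.465  -0.1321  0.054 ]
s4 [ 0.4679 -0.0802  0.054 ] [ 0.4704 -0.082   0.054 ]
s1 [0.4737 0.0751 0.054 ] [0.4737 0.0744 0.054 ]
[[0.725  0.2491 0.075 ]
 [0.7227 0.0351 0.075 ]
 [0.5683 0.0358 0.075 ]
 [0.5702 0.2505 0.075 ]] [0.64654787 0.14263838 0.075     ]
[[0.5702 0.2484 0.075 ]
 [0.7252 0.2466 0.075 ]
 [0.7201 0.0312 0.075 ]
 [0.5713 0.0348 0.075 ]] [0.64668018 0.14024154 0.075     ]
top
scene
[[ 0.7007 -0.023   0.075 ]
 [ 0.7186 -0.2353  0.075 ]
 [ 0.5658 -0.2467  0.075 ]
 [ 0.5469 -0.0348  0.075 ]] [ 0.63301179 -0.13494669  0.075     ]
```

```bash
cat >> h.py <<'E'
T={'amber':(.5548,-.3817),'brass':(.4665,-.1322),'blue':(.6466,.1415)}
def to(x,y,z):
    s=monitor.sense(); d=s['eef_rot'].T@(np.array([x,y,z])-s['eef_pos'])/.04
    print('t',s['time'],'eef',s['eef_pos'].round(4),'open',s['opening'],'F',s['wrist_force'].round(2),'delta',d.round(3)); return d
E
python3 - <<'E'
from h import *
import pickle
f=pickle.load(open('top.pkl','rb')); g=pickle.load(open('scene.pkl','rb'))
print(ray(f,582/1.5625,186/1.5625,.15),ray(g,283/1.5625,441/1.5625,.15))
w=grab_frame('wrist'); print(info(w)); cv2.imwrite('pics/w0.png',w['color'][:,:,::-1])
R=monitor.sense()['eef_rot']
b=ray(f,582/1.5625,186/1.5625,.15); print('bottle rel amber, tool', R.T@(b-np.array([.5548,-.3817,.15])))
to(.5548,-.3817,.2)
E
```

```text
[ 0.67890987 -0.36479291  0.15      ] [ 0.680745   -0.36430629  0.15      ]
{'vfov': 69.29451172501254, 'cx': 258.50259385307385, 'cy': 190.1063514777981, 'tool_from_camera': [[-0.0011, -0.9537, -0.3007, 0.0765], [1.0, -0.0007, -0.0013, -0.0004], [0.0011, -0.3007, 0.9537, -0.1429], [0.0, 0.0, 0.0, 1.0]]}
bottle rel amber, tool [ 1.20502543e-01  3.41795688e-02 -5.18529945e-05]
t 0.15 eef [ 0.27   -0.618   0.2302] open 0.08541845971972616 F [-0.28  0.44 -0.14] delta [ 8.89  -2.563  0.761]
```

View pics/w0.png

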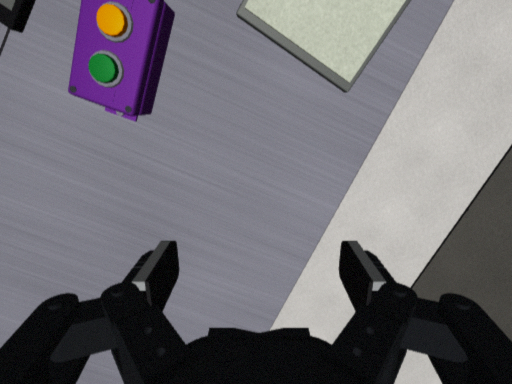

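Both views agree to about 2 mm, and all the sizes check out. Shutting the jaws, then travelling high to the amber button.

apply_moves(deltas=[[0.6,-0.17,0,0,0,-7],[1.4,-0.4,0,0,0,-14],[2.3,-0.66,0,0,0,-21],[3.2,-0.92,0,0,0,-28],[4.1,-1.18,0,0,0,-35]], jaw=0)

```text
time: 0.57
eef_pos: [0.4022, -0.5085, 0.2308]
eef_rot: [[0.517, 0.856, -0.0], [0.856, -0.517, 0.001], [0.0, -0.001, -1.0]]
wrist_force: [0.2, -0.2, 0.1]
opening: 0.0255
```

```bash
python3 -c "
from h import *
to(.5548,-.3817,.2);print(monitor.sense()['eef_rot'].round(3))"
```

```text
t 0.5667 eef [ 0.4022 -0.5085  0.2308] open 0.025515896034048885 F [ 0.25 -0.16  0.15] delta [4.684 1.628 0.77 ]
[[ 0.517  0.856 -0.   ]
 [ 0.856 -0.517  0.001]
 [ 0.    -0.001 -1.   ]]
```

apply_moves(deltas=[[0.9,0.3,0.1,0,0,0],[1.9,0.65,0.3,0,0,0],[2.9,1.0,0.5,0,0,0],[3.8,1.3,0.7,0,0,0],[4.68,1.63,0.77,0,0,0]])

```text
time: 0.98
eef_pos: [0.5554, -0.3813, 0.1985]
eef_rot: [[0.521, 0.854, -0.002], [0.854, -0.521, 0.002], [0.001, -0.003, -1.0]]
wrist_force: [1.4, -0.2, -0.5]
opening: 0.0001
```

```bash
python3 -c "
from h import *
w=grab_frame('wrist'); cv2.imwrite('pics/w1.png',w['color'][:,:,::-1])
g=grab_frame('scene'); cv2.imwrite('pics/g1.png',cv2.resize(g['color'][150:330,80:300,::-1],None,fx=3,fy=3))
to(.5548,-.3817,.085)"
```

```text
t 1.0833 eef [ 0.5582 -0.3791  0.1987] open -4.777711517678081e-05 F [-0.55  0.15  0.08] delta [-0.108 -0.035  2.843]
```

View pics/w1.png

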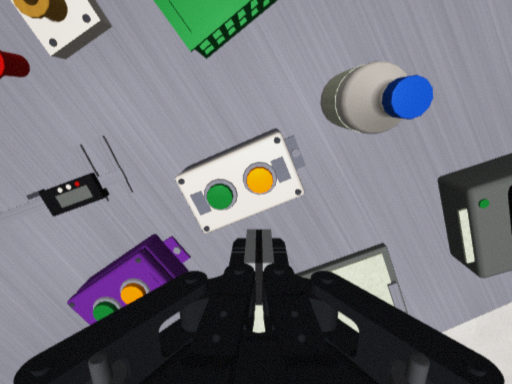

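View pics/g1.png

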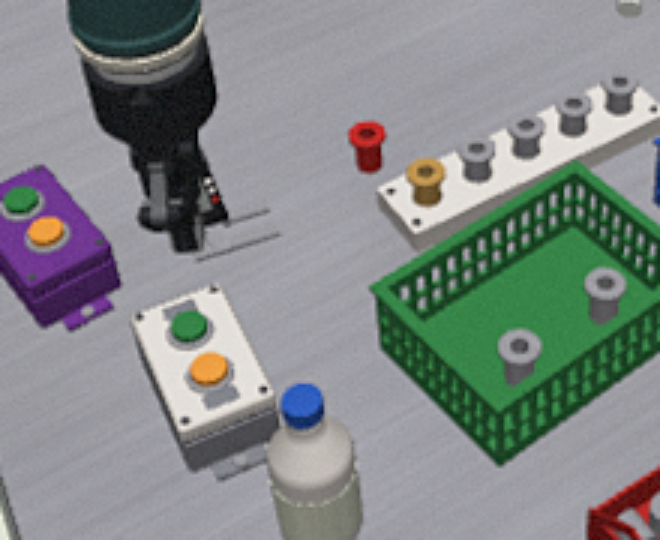

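The wrist view shows the amber button at (260,180), with the bottle well clear. I'll cross-check the amber position with it.

```bash
cat >> h.py <<'E'
def wristcam(w,s):
    M=np.array(w['tool_from_camera']); R=s['eef_rot']
    return dict(vfov=w['vfov'],cx=w['cx'],cy=w['cy'],rotation=R@M[:3,:3],position=s['eef_pos']+R@M[:3,3])
E
python3 -c "
from h import *
s=monitor.sense(); w=grab_frame('wrist'); c=wristcam(w,s); cv2.imwrite('pics/w2.png',cv2.resize(w['color'][120:240,170:330,::-1],None,fx=5,fy=5,interpolation=2))
print(s['eef_pos'],ray(c,260,179.5,.066))
print(proj(c,[.5548,-.3817,.066]))
print(monitor.sense()['joint_vel'].round(2))
to(.5548,-.3817,.085)"
```

```text
[ 0.55824938 -0.37907012  0.19874525] [ 0.5595865  -0.37767163  0.066     ]
(np.float64(258.0441430885177), np.float64(185.0323543013686))
[-3.15 -0.97  0.29 -1.52  0.35 -0.75]
t 1.1333 eef [ 0.5564 -0.3813  0.1992] open 4.608644046401508e-05 F [-0.38 -0.3  -0.4 ] delta [-0.031 -0.023  2.856]
```

View pics/w2.png

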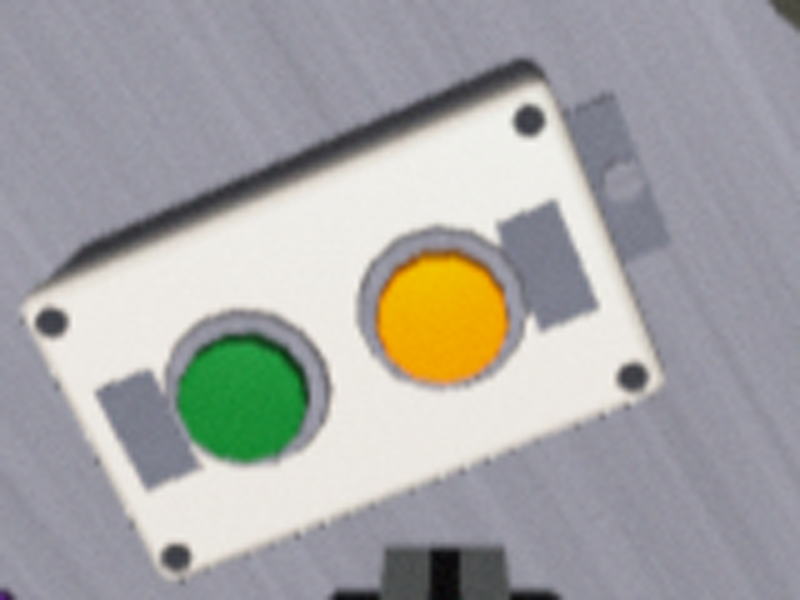

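apply_moves(deltas=[[0,0,0.7,0,0,0],[0,0,1.5,0,0,0],[0,0,2.3,0,0,0],[0,0,2.8,0,0,0],[0,0,2.8,0,0,0]])

```text
time: 1.55
eef_pos: [0.5498, -0.3822, 0.0821]
eef_rot: [[0.522, 0.853, -0.009], [0.853, -0.522, 0.006], [0.0, -0.011, -1.0]]
wrist_force: [-0.9, 0.4, -0.9]
opening: -0.0001
```

```bash
python3 -c "
from h import *
g=grab_frame('scene'); cv2.imwrite('pics/g2.png',cv2.resize(g['color'][200:320,100:220,::-1],None,fx=5,fy=5,interpolation=2))
to(.5548,-.3817,.066)"
```

```text
t 1.6 eef [ 0.5515 -0.3833  0.0851] open 0.00029622381975899243 F [-0.32  0.16  0.17] delta [0.077 0.054 0.478]
```

View pics/g2.png

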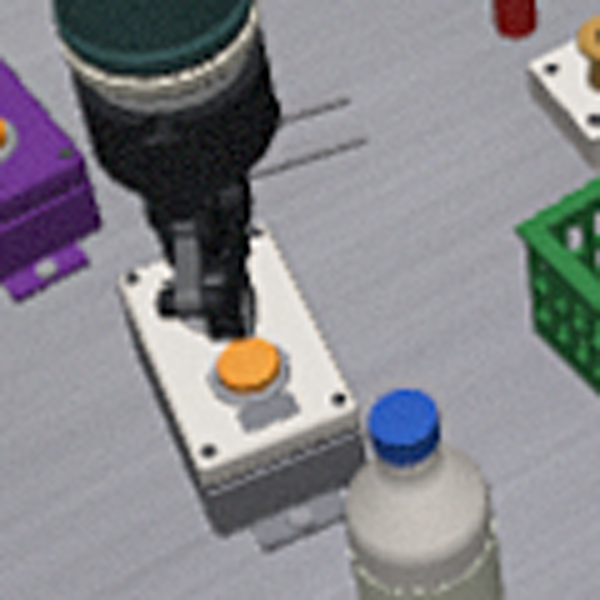

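```bash
python3 -c "
from h import *
s=monitor.sense();g=grab_frame('scene')
for p in [s['eef_pos'],[.5548,-.3817,.066]]:
  u,v=proj(g,p);print((u-100)*5,(v-200)*5)
to(.5548,-.3817,.066);print(s['eef_rot'].round(3).tolist())"
```

```text
235.52745262738242 328.17157356463554
248.4742016621601 358.489190096806
t 1.65 eef [ 0.5533 -0.3845  0.0878] open -0.0003370334202504198 F [-0.17 -0.56  0.19] delta [ 0.078 -0.004  0.546]
[[0.522, 0.853, -0.006], [0.853, -0.522, 0.004], [0.0, -0.007, -1.0]]
```

apply_moves(deltas=[[0.07,0,0.2,0,0,0],[0.07,0,0.4,0,0,0],[0.07,0,0.55,0,0,0],[0.07,0,0.65,0,0,0],[0.07,0,0.71,0,0,0]])

```text
time: 2.07
eef_pos: [0.5567, -0.3819, 0.0606]
eef_rot: [[0.521, 0.854, 0.001], [0.854, -0.521, -0.001], [-0.0, 0.001, -1.0]]
wrist_force: [-0.1, -0.6, 5.0]
opening: 0.0001
```

```bash
python3 -c "
from h import *
to(.5548,-.3817,.059)
g=grab_frame('scene'); cv2.imwrite('pics/g3.png',cv2.resize(g['color'][200:320,100:220,::-1],None,fx=5,fy=5,interpolation=2))
to(.5548,-.3817,.059)"
```

```text
t 2.0667 eef [ 0.5567 -0.3819  0.0606] open 6.881422625494812e-05 F [-0.09 -0.57  5.  ] delta [-0.02  -0.044  0.04 ]
t 2.1167 eef [ 0.5567 -0.3819  0.0604] open 0.00012373388489904052 F [-0.21 -0.74  5.76] delta [-0.021 -0.044  0.035]
```

View pics/g3.png

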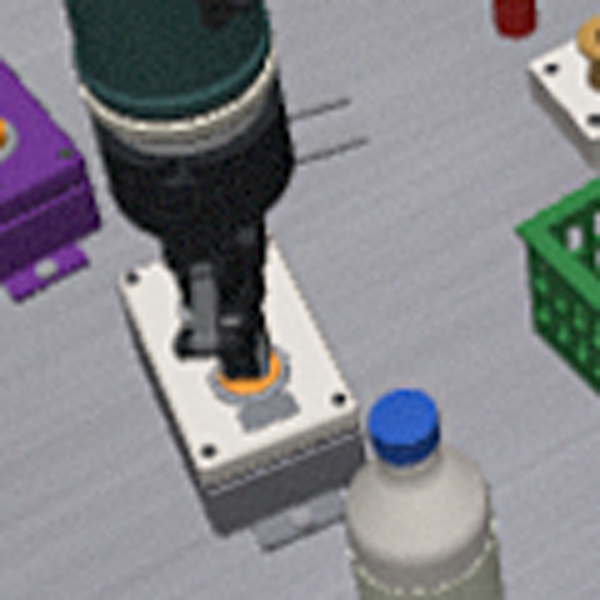

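Nearly bottomed, at 5.8 N. I'll push a little further to be sure it is fully in.

apply_moves(deltas=[[0,0,0.03,0,0,0],[0,0,0.06,0,0,0],[0,0,0.08,0,0,0],[0,0,0.08,0,0,0]])

```text
time: 2.45
eef_pos: [0.5568, -0.3819, 0.0599]
eef_rot: [[0.521, 0.854, 0.001], [0.854, -0.521, -0.001], [-0.0, 0.001, -1.0]]
wrist_force: [-4.4, 2.9, 13.4]
opening: 0.0
```

The force jumped to 13 N with almost no further travel, so the button is bottomed. Retreating straight up.

apply_moves(deltas=[[0,0,-0.3,0,0,0],[0,0,-1.0,0,0,0],[0,0,-2.0,0,0,0],[0,0,-2.9,0,0,0],[0,0,-3.5,0,0,0]])

```text
time: 2.87
eef_pos: [0.5572, -0.3821, 0.2012]
eef_rot: [[0.521, 0.854, 0.003], [0.854, -0.521, -0.002], [-0.0, 0.004, -1.0]]
wrist_force: [0.8, -0.7, 1.1]
opening: -0.0
```

```bash
python3 -c "
from h import *
to(.4665,-.1322,.2)
g=grab_frame('scene'); cv2.imwrite('pics/g4.png',cv2.resize(g['color'][150:320,100:300,::-1],None,fx=3,fy=3,interpolation=2))
to(.4665,-.1322,.2)"
```

```text
t 2.8667 eef [ 0.5572 -0.3821  0.2012] open -3.195223454401272e-05 F [ 0.81 -0.69  1.08] delta [ 4.15  -5.191  0.007]
t 2.9167 eef [ 0.5595 -0.3837  0.2067] open 5.589911512097814e-05 F [ 1.87 -1.08  3.22] delta [ 4.156 -5.262  0.101]
```

View pics/g4.png

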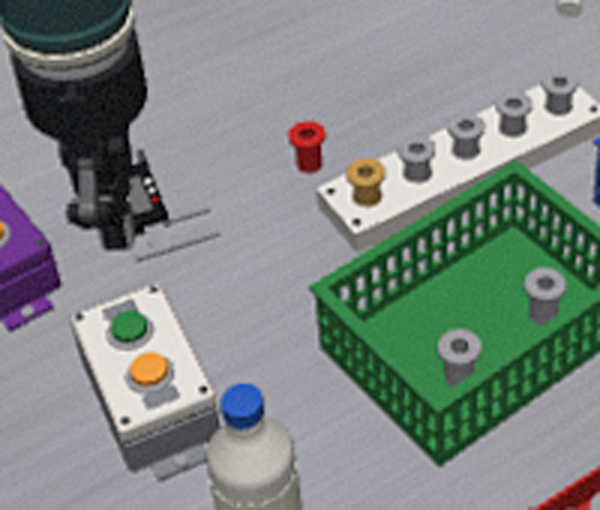

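Button out again, nothing disturbed. Moving high to the brass bush.

apply_moves(deltas=[[0.35,-0.45,0,0,0,0],[0.9,-1.13,0,0,0,0],[1.45,-1.82,0,0,0,0],[2.0,-2.5,0,0,0,0],[2.55,-3.2,0,0,0,0]])

```text
time: 3.33
eef_pos: [0.499, -0.2262, 0.1963]
eef_rot: [[0.522, 0.853, -0.001], [0.853, -0.522, 0.001], [0.0, -0.001, -1.0]]
wrist_force: [-0.5, 0.9, 1.1]
opening: 0.0001
```

```bash
python3 -c "
from h import *
to(.4665,-.1322,.19)"
```

```text
t 3.3333 eef [ 0.499  -0.2262  0.1963] open 0.00014203916467110284 F [-0.45  0.86  1.06] delta [ 1.581 -1.92   0.161]
```

apply_moves(deltas=[[0.5,-0.6,0,0,0,0],[0.95,-1.15,0,0,0,0],[1.3,-1.6,0,0,0,0],[1.55,-1.88,0,0,0,0],[1.58,-1.92,0,0,0,0]])

```text
time: 3.75
eef_pos: [0.4664, -0.1315, 0.1966]
eef_rot: [[0.519, 0.855, -0.001], [0.855, -0.519, 0.001], [0.0, -0.001, -1.0]]
wrist_force: [0.5, -0.5, 0.6]
opening: -0.0002
```

```bash
python3 -c "
from h import *
for i in range(3):
  s=monitor.sense(); w=grab_frame('wrist')
c=wristcam(w,s); cv2.imwrite('pics/w3.png',cv2.resize(w['color'][100:250,170:370,::-1],None,fx=4,fy=4,interpolation=2))
print(s['eef_pos']); u,v=proj(c,[.4665,-.1322,.054]); print((u-170)*4,(v-100)*4)
to(.4665,-.1322,.074)"
```

```text
[ 0.46769497 -0.13363963  0.19701643]
350.2840548336419 311.07547284823056
t 3.9 eef [ 0.468  -0.1343  0.1971] open -0.00014834444420928976 F [ 0.4  -0.24  1.1 ] delta [ 0.025 -0.062  3.076]
```

View pics/w3.png

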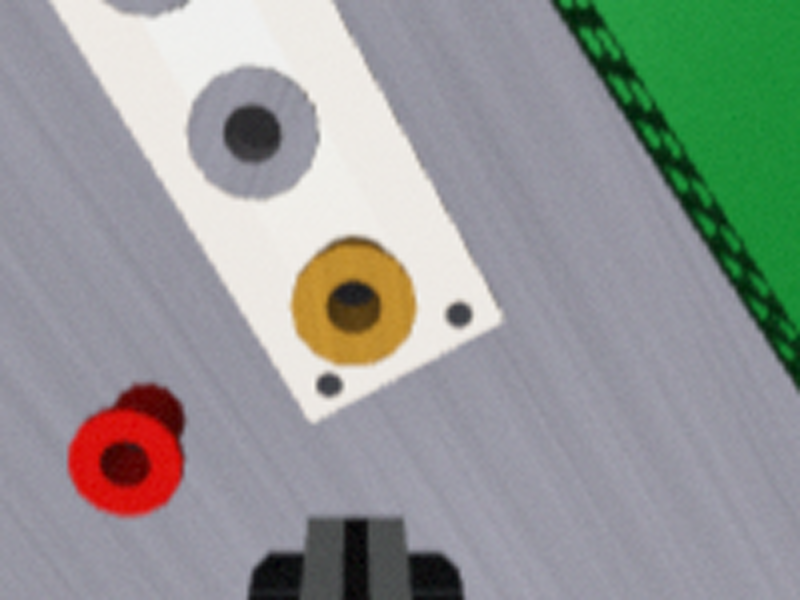

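The brass bush shows at (354,304) against a predicted (350,311), a gap of about 1 mm. Descending.

apply_moves(deltas=[[0.02,-0.03,0.6,0,0,0],[0.02,-0.03,1.3,0,0,0],[0.02,-0.03,1.9,0,0,0],[0.02,-0.03,2.4,0,0,0],[0.02,-0.03,2.7,0,0,0]])

```text
time: 4.32
eef_pos: [0.4659, -0.1333, 0.0862]
eef_rot: [[0.522, 0.853, -0.003], [0.853, -0.522, 0.001], [-0.001, -0.003, -1.0]]
wrist_force: [0.1, 0.5, 0.3]
opening: 0.0001
```

apply_moves(deltas=[[0,0,0.15,0,0,0],[0,0,0.27,0,0,0],[0,0,0.33,0,0,0],[0,0,0.35,0,0,0],[0,0,0.35,0,0,0]])

```text
time: 4.73
eef_pos: [0.4677, -0.1329, 0.0756]
eef_rot: [[0.521, 0.853, 0.001], [0.853, -0.521, -0.0], [0.0, 0.001, -1.0]]
wrist_force: [-0.3, 0.8, -0.1]
opening: 0.0003
```

```bash
python3 -c "
from h import *
to(.4665,-.1322,.074)
g=grab_frame('scene'); cv2.imwrite('pics/g5.png',cv2.resize(g['color'][130:270,180:320,::-1],None,fx=4,fy=4,interpolation=2))
to(.4665,-.1322,.074)"
```

```text
t 4.7333 eef [ 0.4677 -0.1329  0.0756] open 0.000254338906842433 F [-0.3   0.76 -0.09] delta [ 0.    -0.035  0.04 ]
t 4.7833 eef [ 0.4677 -0.1328  0.0757] open -6.900868374082881e-05 F [0.49 0.46 0.79] delta [-0.002 -0.034  0.043]
```

View pics/g5.png

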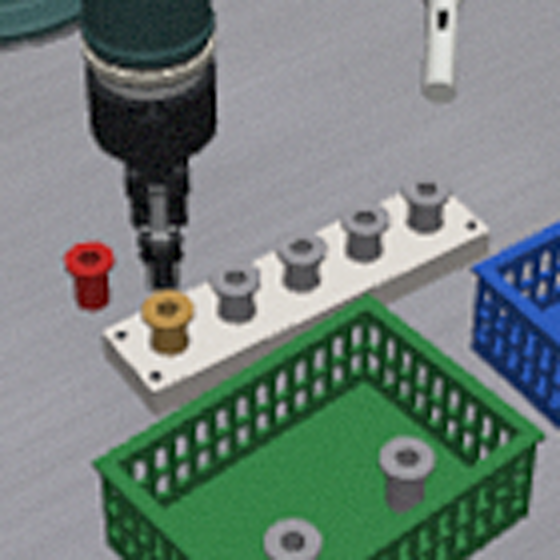

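The fingertips are about 2 cm straight above the brass bush, so I'll hold there for about 2.4 s.

apply_moves(deltas=[[0,-0.03,0.03,0,0,0],[0,-0.03,0.03,0,0,0],[0,-0.03,0.03,0,0,0],[0,-0.03,0.03,0,0,0],[0,-0.03,0.03,0,0,0]])

```text
time: 5.2
eef_pos: [0.466, -0.1318, 0.0739]
eef_rot: [[0.521, 0.854, 0.0], [0.854, -0.521, -0.0], [0.0, 0.0, -1.0]]
wrist_force: [-0.1, -0.2, 0.5]
opening: 0.0001
```

apply_moves(deltas=[[0,0,0,0,0,0],[0,0,0,0,0,0],[0,0,0,0,0,0],[0,0,0,0,0,0],[0,0,0,0,0,0]])

```text
time: 5.62
eef_pos: [0.4659, -0.1318, 0.0737]
eef_rot: [[0.521, 0.853, -0.0], [0.853, -0.521, 0.0], [0.0, -0.0, -1.0]]
wrist_force: [-0.4, 0.1, 0.3]
opening: 0.0002
```

apply_moves(deltas=[[0,0,0,0,0,0],[0,0,0,0,0,0],[0,0,0,0,0,0],[0,0,0,0,0,0],[0,0,0,0,0,0]])

```text
time: 6.03
eef_pos: [0.4659, -0.1318, 0.0737]
eef_rot: [[0.521, 0.854, -0.0], [0.854, -0.521, 0.0], [0.0, -0.0, -1.0]]
wrist_force: [-0.6, 0.8, -0.1]
opening: 0.0002
```

apply_moves(deltas=[[0,0,0,0,0,0],[0,0,0,0,0,0],[0,0,0,0,0,0],[0,0,0,0,0,0],[0,0,0,0,0,0]])

```text
time: 6.45
eef_pos: [0.4659, -0.1318, 0.0737]
eef_rot: [[0.521, 0.853, 0.0], [0.853, -0.521, -0.0], [-0.0, 0.0, -1.0]]
wrist_force: [-0.3, 0.9, -0.2]
opening: -0.0002
```

apply_moves(deltas=[[0,0,0,0,0,0],[0,0,0,0,0,0],[0,0,0,0,0,0],[0,0,0,0,0,0],[0,0,0,0,0,0]])

```text
time: 6.87
eef_pos: [0.4659, -0.1318, 0.0737]
eef_rot: [[0.521, 0.853, 0.0], [0.853, -0.521, -0.0], [-0.0, 0.0, -1.0]]
wrist_force: [-0.3, -0.3, -0.0]
opening: 0.0003
```

apply_moves(deltas=[[0,0,0,0,0,0],[0,0,0,0,0,0],[0,0,0,0,0,0],[0,0,0,0,0,0],[0,0,0,0,0,0]])

```text
time: 7.28
eef_pos: [0.4658, -0.1318, 0.0736]
eef_rot: [[0.521, 0.853, -0.0], [0.853, -0.521, 0.0], [-0.0, -0.0, -1.0]]
wrist_force: [0.4, 0.2, 1.0]
opening: -0.0005
```

apply_moves(deltas=[[0,0,-0.5,0,0,0],[0,0,-1.3,0,0,0],[0,0,-2.2,0,0,0],[0,0,-3.0,0,0,0],[0,0,-3.5,0,0,0]])

```text
time: 7.7
eef_pos: [0.4674, -0.1323, 0.2177]
eef_rot: [[0.521, 0.854, 0.005], [0.854, -0.521, -0.002], [0.001, 0.005, -1.0]]
wrist_force: [0.5, 0.3, -0.3]
opening: -0.0
```

```bash
python3 -c "
from h import *
to(.6466,.1415,.215)"
```

```text
t 7.7 eef [ 0.4674 -0.1323  0.2177] open -3.0881361808526395e-05 F [ 0.51  0.28 -0.27] delta [8.178 0.257 0.076]
```

Held about 2.5 s. Now travelling high to the blue basket.

apply_moves(deltas=[[0.5,0.02,0,0,0,0],[1.3,0.04,0,0,0,0],[2.2,0.07,0,0,0,0],[3.1,0.1,0,0,0,0],[4.0,0.13,0,0,0,0]])

```text
time: 8.12
eef_pos: [0.5544, 0.0033, 0.2139]
eef_rot: [[0.522, 0.853, 0.001], [0.853, -0.522, -0.0], [0.0, 0.001, -1.0]]
wrist_force: [-0.6, -0.2, 0.9]
opening: 0.0
```

apply_moves(deltas=[[0.9,0.03,0,0,0,0],[1.8,0.06,0,0,0,0],[2.7,0.09,0,0,0,0],[3.5,0.11,0,0,0,0],[4.0,0.13,0,0,0,0]])

```text
time: 8.53
eef_pos: [0.6428, 0.1389, 0.2133]
eef_rot: [[0.52, 0.854, 0.0], [0.854, -0.52, 0.001], [0.001, -0.0, -1.0]]
wrist_force: [-0.1, -0.3, 1.0]
opening: -0.0001
```

```bash
python3 -c "
from h import *
for i in range(3):
  s=monitor.sense(); w=grab_frame('wrist')
c=wristcam(w,s); cv2.imwrite('pics/w4.png',w['color'][:,:,::-1])
for d in [(0,0),(.0755,.105),(.0755,-.105),(-.0755,.105),(-.0755,-.105)]: print(np.round(proj(c,[.6466+d[0],.1415+d[1],.075]),1))
to(.6466,.1415,.105)"
```

```text
[261.2 175.8]
[272.7  37.6]
[369.5 220.5]
[141.  126.3]
[252.4 281.5]
t 8.6833 eef [0.6418 0.1372 0.213 ] open 8.567554347143273e-05 F [ 0.65 -0.71  0.11] delta [0.156 0.049 2.701]
```

View pics/w4.png

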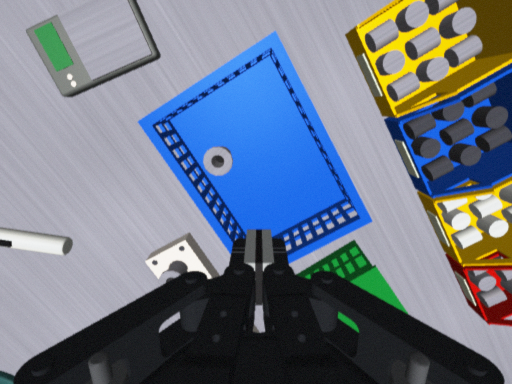

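The wrist view matches the predicted basket corners at about (275,33), (371,218) and (139,122). Lowering to 3 cm above the rim.

apply_moves(deltas=[[0.05,0.02,0.5,0,0,0],[0.1,0.04,1.1,0,0,0],[0.15,0.05,1.7,0,0,0],[0.15,0.05,2.2,0,0,0],[0.15,0.05,2.5,0,0,0]])

```text
time: 9.1
eef_pos: [0.6439, 0.1383, 0.1107]
eef_rot: [[0.522, 0.853, -0.005], [0.853, -0.522, -0.001], [-0.003, -0.003, -1.0]]
wrist_force: [-0.8, -0.2, 0.2]
opening: -0.0
```

apply_moves(deltas=[[0,0,0.1,0,0,0],[0,0,0.17,0,0,0],[0,0,0.2,0,0,0],[0,0,0.2,0,0,0],[0,0,0.2,0,0,0]])

```text
time: 9.52
eef_pos: [0.6474, 0.14, 0.1073]
eef_rot: [[0.521, 0.853, 0.002], [0.853, -0.521, 0.0], [0.002, 0.002, -1.0]]
wrist_force: [0.3, 0.8, 0.5]
opening: 0.0004
```

apply_moves(deltas=[[0,0,0,0,0,0],[0,0,0,0,0,0],[0,0,0,0,0,0],[0,0,0,0,0,0],[0,0,0,0,0,0]])

```text
time: 9.93
eef_pos: [0.6464, 0.14, 0.1058]
eef_rot: [[0.521, 0.854, 0.0], [0.854, -0.521, 0.0], [0.0, 0.0, -1.0]]
wrist_force: [-0.8, -0.1, 0.7]
opening: -0.0
```

```bash
python3 -c "
from h import *
to(.6466,.1415,.105)
g=grab_frame('scene'); cv2.imwrite('pics/g6.png',cv2.resize(g['color'][:,:,::-1],(800,600),interpolation=2))"
```

```text
t 9.9333 eef [0.6464 0.14   0.1058] open -4.385618265257121e-05 F [-0.77 -0.14  0.74] delta [ 0.035 -0.014  0.02 ]
```

View pics/g6.png

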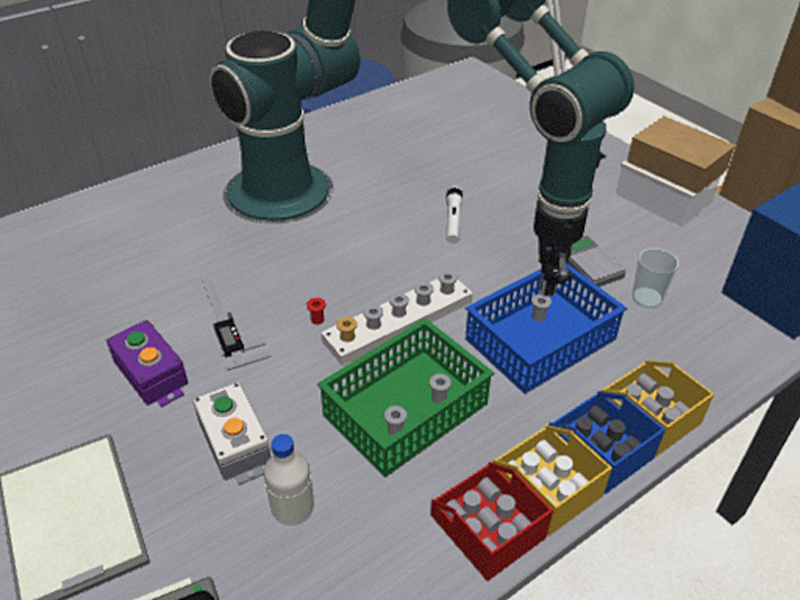

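Everything stands where it was and the tips are over the middle of the basket. I'll hold a little longer, then hand in.

apply_moves(deltas=[[0.03,0,0.02,0,0,0],[0.03,0,0.02,0,0,0],[0.03,0,0.02,0,0,0],[0.03,0,0.02,0,0,0],[0.03,0,0.02,0,0,0]])

```text
time: 10.4
eef_pos: [0.6469, 0.141, 0.1048]
eef_rot: [[0.521, 0.853, -0.0], [0.853, -0.521, -0.0], [-0.0, -0.0, -1.0]]
wrist_force: [0.9, 0.3, 0.2]
opening: 0.0002
```

apply_moves(deltas=[[0,0,0,0,0,0],[0,0,0,0,0,0],[0,0,0,0,0,0],[0,0,0,0,0,0],[0,0,0,0,0,0]])

```text
time: 10.82
eef_pos: [0.647, 0.141, 0.1049]
eef_rot: [[0.521, 0.854, -0.0], [0.854, -0.521, 0.0], [0.0, -0.0, -1.0]]
wrist_force: [0.2, -0.3, 0.4]
opening: 0.0
```

apply_moves(deltas=[[0,0,0,0,0,0],[0,0,0,0,0,0],[0,0,0,0,0,0],[0,0,0,0,0,0],[0,0,0,0,0,0]])

```text
time: 11.23
eef_pos: [0.647, 0.141, 0.1049]
eef_rot: [[0.521, 0.854, 0.0], [0.854, -0.521, 0.0], [0.0, 0.0, -1.0]]
wrist_force: [1.3, -0.3, -0.4]
opening: 0.0003
```

```bash
python3 -c "
from h import *
to(.6466,.1415,.105)
print(arm.hand_in())"
```

```text
t 11.2333 eef [0.647  0.141  0.1049] open 0.0002819047663078128 F [ 1.29 -0.26 -0.41] delta [ 0.006 -0.015 -0.002]
the job is handed in; nothing more can be done
None
```

The job is done in the order asked and handed in at 11.2 s; no verdict was reported.

- **Amber button:** I pressed it until it bottomed, with the fingertips at about 60 mm and the force rising to 13 N with almost no further travel. I then went straight up and away, and the pictures show it sprung back out.
- **Brass bush:** I held the shut fingertips about 2 cm above it for about 2.5 s, within 1 mm or so sideways of its measured position.
- **Blue basket:** I crossed at a height of about 21 cm and finished with the fingertips 3 cm above the rim, within about 1 mm of the measured centre of its mouth.

**Last checks:** The scene camera showed everything still in place, and the wrist force was near zero. The scene, top and wrist camera measurements agreed to about 2 mm. One early wrist reading of the amber button was about 6 mm off because the arm was still settling; a closer reading agreed to about 1 mm. No check failed.

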